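Start the watch winder in its latched box

TASK

Get the watch winder running by pressing and pushing only, picking nothing up: press down the thumb latch on the front of the black watch box so the lid springs fully open, then rock the power switch on by pressing its front half, then press the round start button at the right end of the row all the way in, and finally push the lid shut until the latch catches and it stays closed. Do not press the square light button, do not press start before the power is on, and leave the watch and everything else on the shelf where it is.

Things in the scene. Friction and masses are not known exactly. Their poses are not given: they have to be found in the camera images.
- watch_box: Matte black winder box, fixed, 130 deep (x) x 240 wide (y) x 98 mm high shut. Origin: centre of underside; x from front (latch) to back (hinge), z up. Base rim 70 mm up, inner deck 60. Control row on the deck's right half at x -10 mm: black rocker (y -26), square button (y -64), round button (y -98). Watch well in the left half. Lid shut: controls seen through its window, out of reach.
- latch_pad (a point): Spot to press on the thumb latch: a metal pad 40 mm wide sticking out 30 mm from the middle of the box's front; this point is on its top, 55 mm above the shelf, 17 mm out from the front wall. Press straight down. The lid's front wall stands flush above the box's.
- latch (a joint): Thumb latch, rad: 0 at rest, grows as the pad goes down (28 mm per rad), stop at 0.38; springs back. About 1.5 N frees the lid (from about 0.12), 3 N reaches the stop. The lid then springs up; a hand above it stops it lightly until taken away.
- lid_hinge (a point): Middle of the lid's hinge line, on the back top edge of the base (box frame 65, 0, 70 mm); the line runs along the box's y. Taller fixed things (mirror, acrylic tray, bangle stand, up to 215 mm high) stand at the far edge, over 100 mm behind this point.
- lid_top (a point): Point on the lid's outer face, centre line, 25 mm from its front edge: 105 mm from the hinge line along the lid and 28 mm out from it. Axes are the lid's: z is the outward normal, -x points to its front edge. The lid is a shell 130 x 240 x 28 mm with a clear window.
- lid (a joint): Lid, rad: 0 shut, 1.48 fully open (nearly upright, outer face looking away from the robot, front edge 200 mm up). A damped spring opens and keeps it so. To shut: push the outer face from behind towards the robot, then down: 2 to 3 N at lid_top, up to 8 to 14 N over the last 10 mm, where a striker wire under the front edge snaps past the latch hook. Caught: about 0.01; else it springs open.
- rocker_front (a point): Spot to press on the power rocker's front half, 13 mm before its pivot. The cap is a black V, 34 (box x) x 24 mm, 65 mm above the shelf at the pivot. Off: this half slopes up, its end 71 mm up. On: it is level, 65 mm up, and the rear half stands up.
- rocker (a joint): Power rocker in rad: 0 off, 0.36 on (front half pressed home). It snaps over at mid travel and stays; 3 to 5 N at rocker_front.
- light_top (a point): Centre of the top of the square light button (17 mm square, grey, middle of the row, top 69 mm above the shelf). Not to be pressed.
- light (a joint): Travel of the square button in m: 0 at rest, 0.004 fully in. Springs back; moves from 1.2 N.
- start_top (a point): Centre of the top of the round start button (18 mm diameter, grey, right end of the row, 34 mm from the square one, top 69 mm above the shelf).
- start (a joint): Travel of the round start button in m: 0 at rest, 0.004 fully in; springs back; starts to move at 1.2 N, fully in at 4 N.
- watch: Steel wristwatch, brown strap, buckled round a grey cushion 72 x 50 mm, 49 mm high in all, lying loose in the well; its top is 73 mm above the shelf. Origin: centre of the underside.
- trinket_dish: White ceramic dish, 110 mm across, 26 mm high. Origin: centre of the underside. Leave alone.
- cedar_ball_center (a point): Centre of the cedar ball, 38 mm across, lying in the dish. Leave alone.
- hair_clip: Silver metal hair clip 82 x 16 x 9 mm, lying beside the box on its right. Origin: centre of the underside. Leave alone.
- ring_box: Closed blue ring box 55 x 60 x 48 mm, beside the box on its left. Origin: centre of the underside. Leave alone.
- perfume: Amber glass perfume bottle 30 x 55 mm, 103 mm high. Origin: centre of the underside. Leave alone.
- cream_jar: Glass cream jar, 64 mm across, 48 mm high. Origin: centre of the underside. Leave alone.
- glasses_case: Brown glasses case 60 x 155 x 43 mm. Origin: centre of the underside. Leave alone.

How it is judged:
By the outcome, as a careful person would: the job done as asked, in the order asked, and still so for the second after the job is handed in, with the robot touching nothing.
It also fails if it takes over 58 s, if anything falls off the work surface, if the arm or the gripper's body presses on something with over 40 N, if the wrist force passes 120 N, or if a joint passes its speed limit or range.

ROBOT

A 6-joint arm with a two-finger parallel gripper is mounted at the origin on the work surface. World frame = base frame: x ahead of the robot, y to its left, z up, the work surface at z = 0. Lengths are in mm, angles in rad, forces in N, time in s.
With the tool pointing down it reaches from about 350 to 875 mm from the base axis. Payload 4.2 kg.
Tool frame: the origin (TCP) lies midway between the tips of the shut fingers; the grasp point (between the pads) lies 19 mm behind it (arm.grip_depth is the distance from the TCP to the grasp point, in mm); z points along the fingers, x is the direction in which the jaws open and shut, and the axes are right-handed (so a half turn about z gives the same grasp; the last joint's range is limited). The gripper opens to 85 mm and grips with 20 to 120 N. Pads are 22 mm wide; open, the fingers measure 114 mm over their backs; the gripper's body (76 mm by 85 mm) begins 54 mm behind the grasp point. The pads swing forward as they close: fully open they stand 13 mm farther back than shut.
Start: joints at [1.557, 0.385, 0.008, 0, -1.194, -0.259], TCP at [168.361, 601.875, 202.212] pointing down, gripper open.
Joint ranges: [-3.14, 3.14], [-1.21, 2.06], [-1.07, 1.41], [-3.16, 2.05], [-2.99, -0.16], [-3.1, 3.1]. Speed limits (rad/s): [2.79, 2.79, 3.14, 3.14, 3.14, 3.14].

INTERFACE

Orientations are given as a unit quaternion [x, y, z, w].
In Python, from bench import arm, eyes, find_in, silhouettes gives the robot as it stands. The module is installed in compiled form; this text tells all that it offers.
- The arm moves only by the tool play_rows, never from a script. Its arguments are lists of equal length, an entry for each row: "offset": the shift along the world's x, y, z in mm, a list of three; "turn": the turn about the world's z in rad. In form: {"offset": [[x, y, z], ...], "turn": [turn, ...]}. A call has 1 to 12 rows; each row shifts and turns the pose as measured when the row begins; what a row does not reach is not made up. A row lasts 1/10 s, in which the tool goes at most 50 mm and 8.59 degrees, less where a joint would pass 70% of its speed; a pose out of reach is approached as far as the arm can. A call is refused whole if a number of a shift passes 50 or a number of a turn 0.15, either way. A call with a gripper value outside its range is refused whole. "grip" is the gripper's target within -1 to 1 (fully open at 1, half-way at 0, shut at -1), set as the call begins (left out, the last holds). The fingers move at their own pace and stop on an object; the grip force is fixed at half the most. Time passes only in rows, so rows that do not move let the fingers close. It gives the time, the measured TCP pose, the force and the opening at its end, in the units of the state.
- arm.read_state(): the state, without advancing time (a new reading comes with each control period).
- eyes.get_image(name): name is "scene" or "side" or "wrist"; returns (picture, depth): 400x640x3 uint8, red, green, blue; 400x640 float32, mm along the optical axis (not along the pixel's ray), 0 where there is no reading.
- eyes.camera_params(name): a dict with "camera_matrix" (3x3 intrinsics, pixels), "camera_from_world" (4x4, takes a point from world to camera coordinates). Camera axes: x right, y down, z forward; pixel columns grow to the right and rows downward; lengths in mm; the calibration is good to about 2 mm. A picture is of the moment at which its call begins: read the wrist's pose just before it. camera_params takes no time and is no camera call; for the wrist camera it gives the pose at the moment of the call.
- arm.job_done(): hands the job in, once; it reports no verdict.
Trained networks look in the newest picture that a camera, given by its name, has taken for a name from the list of things; names that differ only in an ending like _2 or _b are one class to them, and where a whole thing is asked for, a point or a joint stands for the part that bears it (a point fixed in the world has none). Each returns a list of dicts, best first, with "score" (0 to 1); they miss things now and then, are a little off and sometimes report something else, mostly with a low value. They report only what shows in the picture. A call takes as long as a camera call.
- find_in(camera, query): "bbox" ([centre column, centre row, width, height] in pixels, round what is visible of it).
- silhouettes(camera, query): "mask" (400x640 bool, what is visible of it) and "bbox" ([centre column, centre row, width, height] in pixels, round what is visible of it).
The state is a dict: "clock": time; "joints": joint angles; "joint_vel": joint speeds; "joint_efforts": joint torques, N m; "position": TCP position; "ee_rot": TCP orientation; "contact_force": force on the tool from outside, world axes, zero at the start; "wrist_torque": the same for the moment, N m; "gripper_width": finger opening in mm.
Only numpy, scipy, OpenCV 4.12 (cv2) and the standard library are available. Lean on these libraries where they do the work, as an engineer would, in place of code of your own. Each camera call takes 0.05 s, during which the arm holds its last target. There are 200 camera calls.

## Working session

There is one attempt and no reset: what is moved stays moved. The work goes in short steps, Python scripts to look and compute and a tool call to move; the robot and the scene stay as the last step left them, time stands still between calls to the robot, and variables do not carry over. Pictures are saved under pics/ and viewed, on a budget of 10 in all, crops included, one or two more only if the job needs it, and the job is handed in when it is done.

Besides the shell and the picture viewer there is one more tool, called after "Emit:" in YAML: its name, and indented under it one key for each argument. play_rows: Moves the arm, as the interface text tells. Its arguments: {"type":"object","properties":{"offset":{"type":"array","items":{"type":"array","items":{"type":"number"}}},"turn":{"type":"array","items":{"type":"number"}},"grip":{"type":"number"}},"required":["offset","turn"]}

```bash
mkdir -p pics; cat > h.py <<'E'
import numpy as np, cv2
from bench import arm, eyes, find_in, silhouettes
def save(n,f):
    im,d=eyes.get_image(n); cv2.imwrite('pics/'+f,im[:,:,::-1]); return im,d
def w(n,u,v,z):
    p=eyes.camera_params(n);K=np.array(p["camera_matrix"]);T=np.array(p["camera_from_world"])
    c=np.linalg.inv(K)@np.array([np.asarray(u)*z,np.asarray(v)*z,z]) if np.ndim(z) else np.linalg.inv(K)@np.array([u*z,v*z,z])
    return (T[:3,:3].T@(c.T-T[:3,3]).T) if c.ndim==1 else (T[:3,:3].T@(c-T[:3,3][:,None])).T
def cloud(n,m,d):
    v,u=np.nonzero(m&(d>0)); return w(n,u,v,d[v,u])
def proj(n,P):
    p=eyes.camera_params(n);K=np.array(p["camera_matrix"]);T=np.array(p["camera_from_world"])
    c=T[:3,:3]@np.asarray(P)+T[:3,3]; q=K@c; return q[:2]/q[2]
E
python3 - <<'E'
from h import *
for n in ["scene","side"]:
    im,d=save(n,n+"0.png")
    for q in ["watch_box","latch_pad","lid_top","rocker_front","light_top","start_top"]:
        r=silhouettes(n,q)
        for x in r[:2]:
            c=cloud(n,x["mask"],d); print(n,q,round(x["score"],2),np.round(x["bbox"]),len(c), np.round(np.percentile(c,[2,50,98],axis=0)).tolist() if len(c) else '')
print(arm.read_state())
E
```

```text
scene watch_box 0.82 [288. 224.  90.  64.] 4578 [[494.0, -173.0, 8.0], [594.0, -57.0, 97.0], [664.0, 60.0, 102.0]]
scene latch_pad 0.67 [289. 218.  88.  44.] 3667 [[491.0, -177.0, 78.0], [578.0, -60.0, 98.0], [658.0, 56.0, 102.0]]
scene latch_pad 0.41 [465. 264.  24.  26.] 507 [[470.0, 419.0, 3.0], [507.0, 445.0, 46.0], [527.0, 474.0, 52.0]]
scene lid_top 0.86 [288. 218.  93.  47.] 3746 [[488.0, -179.0, 72.0], [578.0, -60.0, 98.0], [659.0, 56.0, 102.0]]
scene start_top 0.7 [232. 235.  16.  22.] 137 [[619.0, -250.0, -2.0], [648.0, -221.0, 9.0], [677.0, -194.0, 13.0]]
side watch_box 0.84 [369. 208.  88.  73.] 3729 [[475.0, -196.0, 4.0], [542.0, -108.0, 83.0], [658.0, 37.0, 101.0]]
side latch_pad 0.24 [318. 195.  17.  20.] 341 [[448.0, 62.0, 0.0], [463.0, 83.0, 34.0], [497.0, 145.0, 51.0]]
side lid_top 0.76 [369. 196.  85.  48.] 2134 [[477.0, -194.0, 73.0], [557.0, -89.0, 97.0], [654.0, 42.0, 102.0]]
side lid_top 0.49 [321. 195.  18.  24.] 332 [[448.0, 62.0, 1.0], [464.0, 83.0, 36.0], [499.0, 124.0, 51.0]]
side light_top 0.75 [318. 150.  11.   5.] 52 [[619.0, 419.0, 16.0], [630.0, 431.0, 31.0], [647.0, 444.0, 43.0]]
side start_top 0.4 [351. 211.  16.   8.] 85 [[476.0, -113.0, 32.0], [494.0, -93.0, 55.0], [510.0, -56.0, 61.0]]
{'clock': 0.7, 'joints': array([ 1.55656602e+00,  3.84662966e-01,  7.89546088e-03, -4.11021953e-06,
       -1.19400840e+00, -2.58594011e-01]), 'joint_vel': array([-0.00058736,  0.00039774, -0.00067277, -0.00114816, -0.00093122,
        0.00109229]), 'joint_efforts': array([ 8.82459904e-05, -3.91949093e+01,  1.88581771e+01,  4.18988004e+00,
       -2.70753644e-04, -2.44265216e-06]), 'position': array([168.3802027 , 601.86267416, 202.23206153]), 'ee_rot': array([-6.04378266e-01,  7.96697503e-01,  9.22463339e-06,  4.78192378e-06]), 'contact_force': array([ 0.45569159, -0.87285858, -0.01709773]), 'wrist_torque': array([-0.05147016,  0.00634149, -0.00017978]), 'gripper_width': 85.46319544796225}
```

View pics/scene0.png

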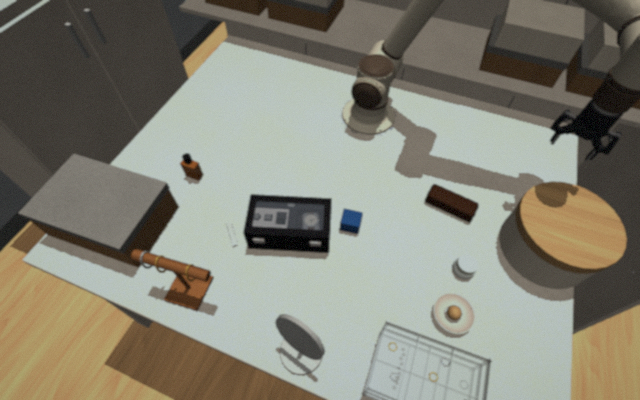

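View pics/side0.png

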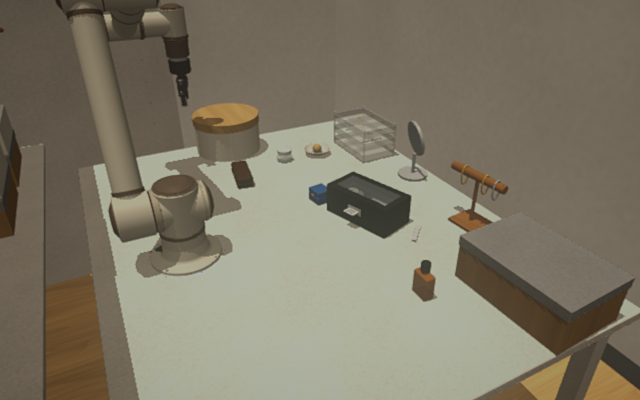

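Scene: shut box near (288,222), latch facing the robot; side view shows the latch pad near (352,211). Now the box pose.

```bash
python3 - <<'E'
from h import *
for n in ["scene","side"]:
    im,d=eyes.get_image(n)
    m=silhouettes(n,"watch_box")[0]["mask"]; c=cloud(n,m,d)
    t=c[(c[:,2]>92)&(c[:,2]<106)]
    r=cv2.minAreaRect(t[:,:2].astype(np.float32)); print(n,len(t),r,t[:,2].mean())
    for q in ["perfume","ring_box","hair_clip","glasses_case","cream_jar","trinket_dish"]:
        x=silhouettes(n,q)[:1]
        for x in x: print(q,round(x["score"],2),np.round(np.median(cloud(n,x["mask"],d),axis=0)))
print(eyes.camera_params("wrist")["camera_from_world"], arm.read_state()["position"])
E
```

```text
scene 3385 ((570.3666381835938, -63.15130615234375), (133.24522399902344, 240.3380889892578), 18.741378784179688) 98.1686035403194
perfume 0.96 [ 508. -441.   60.]
ring_box 0.81 [491. 100.  46.]
hair_clip 0.66 [ 648. -222.    8.]
glasses_case 0.9 [308. 370.  41.]
cream_jar 0.79 [507. 445.  47.]
trinket_dish 0.98 [639. 448.  16.]
side 1672 ((568.912353515625, -65.90673828125), (138.15335083007812, 244.40350341796875), 18.522815704345703) 98.17215244840277
perfume 0.93 [ 487. -463.   55.]
ring_box 0.53 [463.  83.  36.]
hair_clip 0.41 [ 645. -226.    9.]
glasses_case 0.91 [287. 339.  39.]
cream_jar 0.52 [489. 428.  30.]
trinket_dish 0.45 [634. 450.  17.]
[[-2.70009050e-01 -9.62857745e-01  2.75286838e-04  6.22753631e+02]
 [-9.24097317e-01  2.59219953e-01  2.80800933e-01 -3.57339141e+01]
 [-2.70442713e-01  7.55644014e-02 -9.59765992e-01  3.79005799e+02]
 [ 0.00000000e+00  0.00000000e+00  0.00000000e+00  1.00000000e+00]] [168.35052912 601.8691492  202.2100509 ]
```

Emit:
play_rows:
  offset:
    - [18,-45,0]
    - [18,-45,0]
    - [18,-45,0]
    - [18,-45,0]
    - [18,-45,0]
    - [18,-45,0]
    - [18,-45,0]
    - [18,-45,0]
    - [18,-45,0]
    - [18,-45,0]
    - [18,-45,0]
    - [18,-45,0]
  turn: [0.05,0.05,0.05,0.05,0.05,0.05,0.05,0.05,0.05,0.05,0.05,0.05]
  grip: -1

```text
clock: 2.7
position: [385.9, 48.6, 203.0]
ee_rot: [0.824, -0.566, 0.001, -0.006]
contact_force: [2.3, 0.9, 0.0]
gripper_width: 0.1
```

Emit:
play_rows:
  offset:
    - [15,-40,0]
    - [15,-40,0]
    - [15,-40,0]
    - [15,-25,0]
    - [0,0,0]
  turn: [-0.04,0,0,0,0]

```text
clock: 3.2
position: [448.8, -107.8, 204.9]
ee_rot: [0.81, -0.586, 0.004, -0.007]
contact_force: [-0.5, 0.4, 0.5]
gripper_width: 0.1
```

```bash
python3 - <<'E'
from h import *
s=arm.read_state(); print(s["position"],s["ee_rot"],s["contact_force"])
im,d=save("wrist","w1.png")
p=eyes.camera_params("wrist");T=np.array(p["camera_from_world"]);print("cam",-T[:3,:3].T@T[:3,3])
for q in ["latch_pad","lid_top","watch_box"]:
    for x in silhouettes("wrist",q)[:2]:
        c=cloud("wrist",x["mask"],d); print(q,round(x["score"],2),np.round(x["bbox"]),len(c), np.round(np.percentile(c,[2,50,98],axis=0)).tolist() if len(c) else '')
a=cloud("wrist",np.ones(d.shape,bool),d)
t=a[(a[:,2]>94)&(a[:,2]<103)&(a[:,0]>440)];print(cv2.minAreaRect(t[:,:2].astype(np.float32)))
E
```

```text
[ 448.75735742 -107.81457517  204.87325754] [ 0.81020686 -0.58608633  0.00351708 -0.00743524] [-0.45260319  0.41318574  0.49856071]
cam [513.77587921 -88.38062737 377.26333866]
latch_pad 0.77 [320. 136.  39.  31.] 1158 [[475.0, -110.0, 8.0], [491.0, -90.0, 55.0], [507.0, -70.0, 57.0]]
latch_pad 0.46 [605. 229.  65.  47.] 1776 [[483.0, -445.0, 1.0], [497.0, -425.0, 46.0], [512.0, -424.0, 70.0]]
lid_top 0.7 [320.  60. 308. 120.] 34687 [[484.0, -181.0, 96.0], [550.0, -69.0, 98.0], [613.0, 42.0, 100.0]]
watch_box 0.85 [320.  75. 305. 146.] 35799 [[482.0, -181.0, 55.0], [549.0, -72.0, 98.0], [613.0, 42.0, 100.0]]
((548.1864624023438, -69.76048278808594), (89.97604370117188, 241.1958465576172), 18.564664840698242)
```

View pics/w1.png

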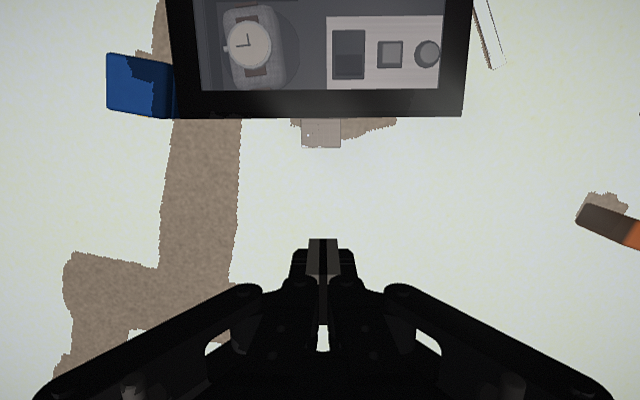

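Emit:
play_rows:
  offset:
    - [20,9,-30]
    - [20,9,-40]
    - [0,0,-40]
    - [0,0,-20]
    - [0,0,0]
  turn: [0,0,0,0,0]

```text
clock: 3.9
position: [488.9, -79.9, 75.4]
ee_rot: [0.815, -0.579, 0.007, -0.011]
contact_force: [-1.1, 0.2, -0.3]
gripper_width: -0.1
```

Emit:
play_rows:
  offset:
    - [0,-8,0]
    - [0,-2,0]
    - [0,0,0]
  turn: [0,0,0]

```text
clock: 4.2
position: [490.5, -88.7, 78.7]
ee_rot: [0.816, -0.577, 0.009, -0.013]
contact_force: [0.8, -0.7, -0.1]
gripper_width: -0.2
```

Emit:
play_rows:
  offset:
    - [-1,-1,-18]
    - [0,0,-12]
    - [0,0,-8]
  turn: [0,0,0]

```text
clock: 4.5
position: [493.8, -89.9, 45.5]
ee_rot: [0.816, -0.577, 0.015, -0.017]
contact_force: [0.0, -0.5, -0.3]
gripper_width: -0.3
```

```bash
python3 - <<'E'
from h import *
s=arm.read_state(); print(s["position"],s["ee_rot"],s["contact_force"],s["wrist_torque"])
im,d=eyes.get_image("side"); c=cv2.resize(im[120:270,270:470],None,fx=3.5,fy=3.5,interpolation=2);cv2.imwrite("pics/s2.png",c[:,:,::-1])
E
```

```text
[493.82006514 -89.85215864  45.53480261] [ 0.81618866 -0.57734092  0.01465635 -0.01728373] [ 0.0210632  -0.54749454 -0.31108938] [-0.03779977  0.11477929  0.01256413]
```

View pics/s2.png

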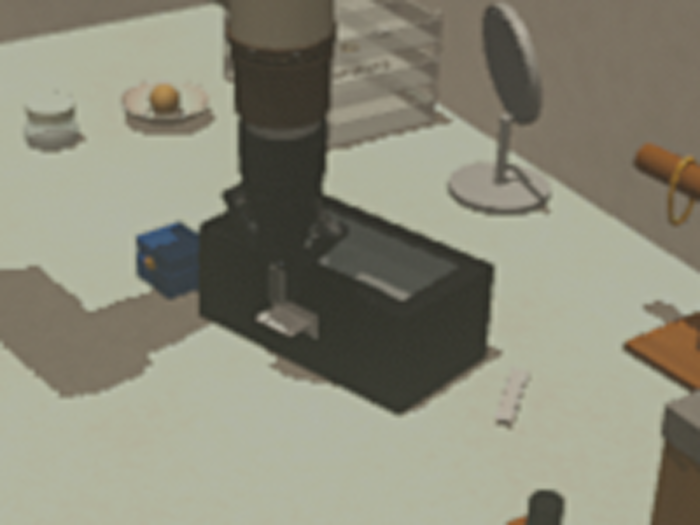

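Emit:
play_rows:
  offset:
    - [-3,-1,-6]
  turn: [0]

```text
clock: 4.65
position: [491.1, -90.9, 39.2]
ee_rot: [0.816, -0.577, 0.015, -0.017]
contact_force: [0.2, -0.5, 0.0]
gripper_width: -0.1
```

Emit:
play_rows:
  offset:
    - [-20,-6,0]
    - [-45,-15,10]
    - [-45,-15,10]
    - [0,0,20]
  turn: [0,0,0,0]

```text
clock: 5.05
position: [374.7, -127.6, 77.1]
ee_rot: [0.816, -0.577, 0.012, -0.016]
contact_force: [1.0, -0.9, -0.4]
gripper_width: 0.1
```

Emit:
play_rows:
  offset:
    - [0,0,50]
    - [0,0,50]
    - [0,0,40]
    - [0,0,30]
    - [0,0,0]
    - [0,0,0]
  turn: [0,0,0,0,0,0]

```text
clock: 5.65
position: [371.0, -129.1, 259.2]
ee_rot: [0.816, -0.578, 0.017, -0.019]
contact_force: [-0.1, 0.6, -0.8]
gripper_width: 0.1
```

```bash
python3 - <<'E'
from h import *
s=arm.read_state(); print(s["position"],s["ee_rot"],s["contact_force"],s["joints"])
im,d=eyes.get_image("side"); c=cv2.resize(im[120:270,270:470],None,fx=3.5,fy=3.5,interpolation=2)
im2,d2=eyes.get_image("wrist"); cv2.imwrite("pics/w3.png",np.hstack([cv2.resize(im2,(480,300)),cv2.resize(c,(320,300))])[:,:,::-1])
for q in ["rocker_front","light_top","start_top"]:
    for x in silhouettes("wrist",q)[:1]:
        c=cloud("wrist",x["mask"],d2); print(q,round(x["score"],2),np.round(x["bbox"]),len(c), np.round(np.percentile(c,[2,50,98],axis=0)).tolist() if len(c) else '')
        if len(c):
            o=c[:,:2]-[568,-63.5];u=np.array([.948,.3184]);v=np.array([-.3184,.948]);print(np.round(np.percentile(np.c_[o@u,o@v],[2,50,98],axis=0),1).tolist())
E
```

```text
[ 371.01338471 -129.05016224  259.18697624] [ 0.81563366 -0.57800991  0.01686804 -0.01901966] [-0.12005065  0.55149253 -0.77308335] [ 0.07722052 -0.09809638 -0.42631555 -0.00825762 -1.19232117  1.83419683]
```

View pics/w3.png

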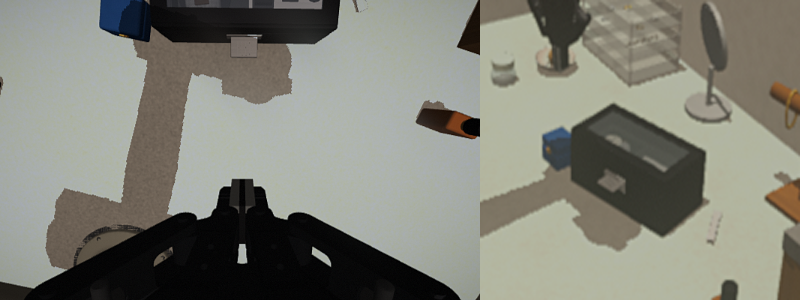

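Lid is still shut (side crop), pad at rest. I check whether the finger was really on the pad: TCP projection versus the pictures.

```bash
python3 - <<'E'
from h import *
s=arm.read_state();P=s["position"]
print("wrist tcp px",proj("wrist",P), "cur pos",P)
im,d=eyes.get_image("wrist")
# finger tips: pixels near projection
u,v=proj("wrist",P).astype(int)
for dv in range(-40,41,8): 
    z=d[v+dv,u]; print(v+dv, z, np.round(w("wrist",u,v+dv,float(z))) )
q=np.array([493.8,-89.9,45.5]); print("side crop px of press tcp",(proj("side",q)-[270,120])*3.5, "pad",(proj("side",[491,-90,55])-[270,120])*3.5)
ims,ds=eyes.get_image("side"); x=silhouettes("side","latch_pad")
for e in x[:3]: print(e["score"],e["bbox"],np.round(np.percentile(cloud("side",e["mask"],ds),[5,50,95],axis=0)).tolist())
for r in range(204,222,2):
    print(r,[np.round(w("side",c,r,float(ds[r,c]))).astype(int).tolist() for c in (346,350,354,358)])
E
```

```text
wrist tcp px [318.38645899 232.46370571] cur pos [ 370.56684514 -129.16840317  257.43461199]
192 442.6142 [ 338. -138.    0.]
200 445.78354 [ 327. -141.   -0.]
208 448.5549 [ 316. -145.   -0.]
216 450.29318 [ 305. -149.    1.]
224 454.28845 [ 294. -153.   -1.]
232 456.71207 [ 282. -157.   -0.]
240 146.8105 [ 380. -126.  294.]
248 139.28078 [ 379. -126.  302.]
256 131.45447 [ 379. -127.  310.]
264 125.70852 [ 378. -127.  316.]
272 118.3716 [ 379. -127.  324.]
side crop px of press tcp [282.69446455 327.14626194] pad [280.27103738 318.84951639]
204 [[498, -51, 58], [502, -69, 67], [507, -85, 74], [514, -98, 79]]
206 [[497, -54, 53], [503, -69, 59], [506, -87, 68], [513, -100, 73]]
208 [[498, -52, 44], [498, -77, 57], [506, -88, 61], [511, -103, 68]]
210 [[483, -79, 55], [493, -85, 56], [505, -90, 55], [511, -104, 61]]
212 [[477, -88, 55], [489, -93, 54], [497, -103, 57], [510, -106, 55]]
214 [[497, -55, 23], [483, -103, 54], [491, -114, 58], [512, -103, 46]]
216 [[496, -56, 17], [506, -66, 19], [507, -87, 31], [513, -101, 37]]
218 [[496, -57, 9], [503, -70, 15], [507, -89, 24], [513, -103, 31]]
220 [[498, -54, -1], [505, -67, 5], [506, -90, 18], [513, -103, 23]]
```

```bash
python3 - <<'E'
from h import *
s=arm.read_state();P=s["position"];print(P,s["gripper_width"])
from scipy.spatial.transform import Rotation as R
r=R.from_quat(s["ee_rot"])
im,d=eyes.get_image("wrist")
m=(d>0)&(d<200); m[:,:250]=0; m[:,400:]=0
c=r.inv().apply(cloud("wrist",m,d)-P)
print("tool-frame max z",np.percentile(c[:,2],[50,99,100]))
b=c[c[:,2]>c[:,2].max()-15]; print("tip box",b.min(0),b.max(0))
v,u=np.nonzero(m); print("lowest row", v.min(), u[v==v.min()])
ims,ds=eyes.get_image("side")
c=r.inv().apply(cloud("side",ds>0,ds)-P); c=c[(np.abs(c[:,0])<60)&(np.abs(c[:,1])<60)&(c[:,2]<60)&(c[:,2]>-100)]
print("side max z",np.sort(c[:,2])[-15:].round(1)); 
for z in range(-100,20,10):
    k=c[(c[:,2]>=z)&(c[:,2]<z+10)]
    if len(k): print(z,len(k),k.min(0).round(),k.max(0).round())
E
```

```text
[ 370.98662894 -129.17034991  257.85546808] -0.37607614742666295
tool-frame max z [-103.24781949  -38.16764821  -32.21392996]
tip box [-11.09061556 -11.65301026 -47.20535891] [ 16.02945091  -6.05089072 -32.21392996]
lowest row 238 [309 310 311 312 313 314 315 316 317 318 319 320 321 322 323 324 325 326
 327 328 329 330 331 332 333 334 335 336]
side max z [-38.3 -37.3 -36.9 -35.8 -35.6 -35.5 -35.4 -35.  -33.5 -32.5 -32.  -31.5
 -30.4 -29.8 -29.5]
-100 105 [ -48.  -15. -100.] [ 50.  18. -90.]
-90 81 [-42. -11. -90.] [ 40.  14. -80.]
-80 52 [-29. -13. -80.] [ 33.  14. -70.]
-70 36 [-14.  -8. -70.] [ 18.  13. -60.]
-60 33 [-13.  -8. -60.] [ 17.  13. -50.]
-50 38 [-16.  -5. -50.] [ 15.  12. -40.]
-40 20 [ -6.  -6. -40.] [ 14.  13. -30.]
-30 2 [  5.  -6. -30.] [  7.   1. -29.]
```

The visible fingertips end about 31 mm short of the reported TCP (both cameras agree), so the press ended above the pad. I'll use tip = TCP + 31 mm in z.

Emit:
play_rows:
  offset:
    - [30,10,-40]
    - [30,10,-40]
    - [30,10,-40]
    - [24,8,-40]
    - [0,0,-30]
    - [0,0,0]
    - [0,0,0]
  turn: [0,0,0,0,0,0,0]

```text
clock: 6.85
position: [490.2, -90.9, 66.4]
ee_rot: [0.816, -0.577, 0.02, -0.02]
contact_force: [0.3, -0.5, -0.6]
gripper_width: -0.4
```

Emit:
play_rows:
  offset:
    - [-1,0,-25]
    - [-1,0,-16]
    - [-1,0,-8]
    - [0,0,-5]
  turn: [0,0,0,0]

```text
clock: 7.25
position: [492.7, -90.9, 19.5]
ee_rot: [0.816, -0.577, 0.027, -0.025]
contact_force: [-1.9, 1.1, 3.6]
gripper_width: -0.1
```

Emit:
play_rows:
  offset:
    - [-2,0,-6]
    - [-1,0,-3]
  turn: [0,0]

```text
clock: 7.45
position: [493.6, -90.8, 16.6]
ee_rot: [0.817, -0.575, 0.031, -0.027]
contact_force: [-9.4, 2.4, 23.8]
gripper_width: 0.1
```

Emit:
play_rows:
  offset:
    - [-5,-2,3]
    - [-40,-13,0]
    - [-45,-15,10]
    - [-45,-15,20]
    - [0,0,40]
    - [0,0,40]
    - [0,0,40]
    - [0,0,30]
    - [0,0,0]
    - [0,0,0]
  turn: [0,0,0,0,0,0,0,0,0,0]

```text
clock: 8.45
position: [355.9, -136.9, 214.4]
ee_rot: [0.817, -0.575, 0.04, -0.034]
contact_force: [0.2, -0.3, -0.4]
gripper_width: 0.3
```

```bash
python3 - <<'E'
from h import *
s=arm.read_state(); print(s["position"],s["ee_rot"],s["contact_force"])
im,d=eyes.get_image("side"); c=cv2.resize(im[120:270,270:470],None,fx=3.5,fy=3.5,interpolation=2)
im2,d2=eyes.get_image("scene"); e=im2[130:300,170:400]; cv2.imwrite("pics/w4.png",np.hstack([cv2.resize(e,(400,300)),cv2.resize(c,(400,300))])[:,:,::-1])
E
```

```text
[ 355.90982773 -136.91866824  214.38246545] [ 0.81673976 -0.57455654  0.04045189 -0.03441789] [ 0.24471642 -0.31432697 -0.43144939]
```

View pics/w4.png

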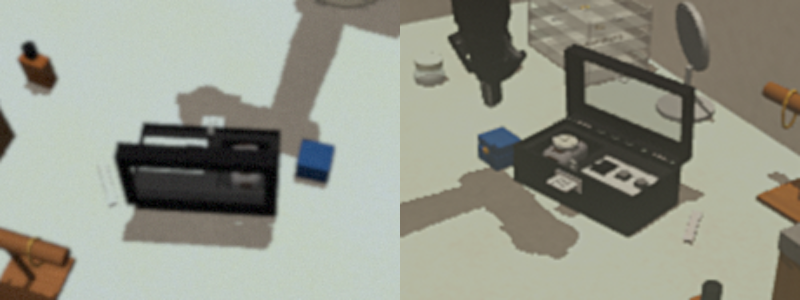

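Lid fully open. Next: above the rocker.

Emit:
play_rows:
  offset:
    - [41,8,-15]
    - [41,8,-20]
    - [41,8,-25]
    - [41,8,-28]
    - [38,9,-28]
    - [0,0,0]
  turn: [0,0,0,0,0,0]

```text
clock: 9.15
position: [558.1, -95.2, 84.4]
ee_rot: [0.817, -0.575, 0.035, -0.029]
contact_force: [-2.1, -0.2, -1.4]
gripper_width: 0.2
```

```bash
cat > look.py <<'E'
from h import *
from scipy.spatial.transform import Rotation as R
O=np.array([568,-63.5]);u=np.array([.948,.3184]);v=np.array([-.3184,.948])
def tip():
    s=arm.read_state(); p=s["position"]+R.from_quat(s["ee_rot"]).apply([2,1,-31]); q=p[:2]-O
    print("tcp",s["position"].round(1),"tip",p.round(1),"tipbox",(q@u).round(1),(q@v).round(1),"zaxis",R.from_quat(s["ee_rot"]).as_matrix()[:,2].round(3),"F",s["contact_force"].round(1),s["clock"])
def controls(n):
    im,d=eyes.get_image(n)
    for q in ["rocker_front","light_top","start_top"]:
        for x in silhouettes(n,q)[:2]:
            c=cloud(n,x["mask"],d); o=c[:,:2]-O
            if len(c): print(n,q,round(x["score"],2),np.round(x["bbox"]),np.round(np.percentile(np.c_[o@u,o@v,c[:,2]],[3,50,97],axis=0),1).tolist())
    return im,d
E
python3 - <<'E'
from look import *
tip(); im,d=controls("wrist"); cv2.imwrite("pics/w5.png",im[:,:,::-1])
controls("side")
E
```

```text
tcp [558.1 -95.2  84.4] tip [555.  -97.7 115.2] tipbox -23.2 -28.3 zaxis [ 0.091  0.008 -0.996] F [-2.1 -0.2 -1.4] 9.15
wrist rocker_front 0.84 [324. 210.  38.  54.] [[-26.0, -41.4, 68.5], [-11.1, -30.2, 70.2], [4.8, -19.0, 75.1]]
wrist light_top 0.83 [384. 210.  28.  26.] [[-18.2, -75.6, 71.8], [-10.2, -67.5, 75.6], [-2.6, -60.0, 76.7]]
wrist light_top 0.22 [280. 281.  11.  22.] [[-57.4, -8.4, 77.2], [-52.4, -3.3, 82.9], [-49.6, 0.3, 88.7]]
wrist start_top 0.6 [436. 211.  30.  26.] [[-17.4, -109.2, 73.2], [-9.7, -101.3, 77.3], [-2.4, -94.2, 78.5]]
side rocker_front 0.5 [373. 203.  11.   1.] [[-24.3, -39.1, 61.7], [-9.6, -30.6, 66.3], [9.9, -21.1, 71.2]]
side rocker_front 0.33 [318. 150.  12.   6.] [[205.2, 435.1, 14.6], [217.9, 446.4, 32.3], [238.0, 468.0, 43.6]]
side light_top 0.33 [322. 195.  20.  21.] [[-66.3, 150.1, 5.9], [-53.0, 168.3, 39.1], [-16.6, 204.4, 50.5]]
```

View pics/w5.png

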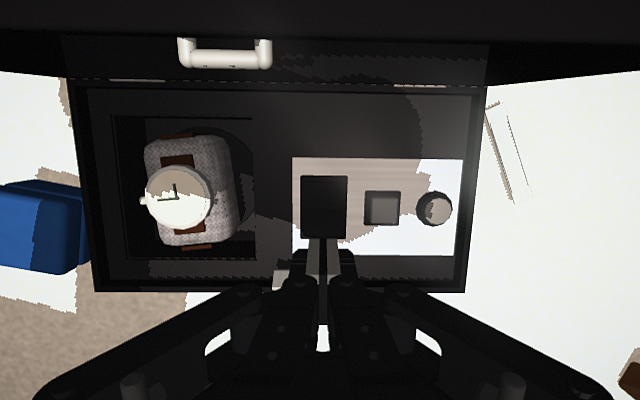

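Emit:
play_rows:
  offset:
    - [0,0,-20]
    - [0,0,-15]
    - [-1,0,-4]
  turn: [0,0,0]

```text
clock: 9.85
position: [558.2, -96.6, 61.0]
ee_rot: [0.816, -0.575, 0.046, -0.039]
contact_force: [-0.1, -0.6, 0.8]
gripper_width: 0.1
```

```bash
python3 -c "
from look import *
tip()"
```

```text
tcp [558.2 -96.6  61. ] tip [554.3 -99.1  91.8] tipbox -24.4 -29.4 zaxis [ 0.119  0.01  -0.993] F [-0.1 -0.6  0.8] 9.85
```

Emit:
play_rows:
  offset:
    - [3,1,-20]
    - [1,0,-10]
    - [0,0,-5]
  turn: [0,0,0]

```text
clock: 10.15
position: [562.7, -96.0, 35.7]
ee_rot: [0.817, -0.574, 0.049, -0.039]
contact_force: [-18.4, 8.2, 45.8]
gripper_width: -0.0
```

```bash
python3 -c "
from look import *
tip()"
```

```text
tcp [562.7 -96.   35.7] tip [558.5 -98.5  66.4] tipbox -20.1 -30.2 zaxis [ 0.124  0.009 -0.992] F [-18.4   8.2  45.8] 10.15
```

Emit:
play_rows:
  offset:
    - [0,0,15]
    - [0,0,25]
    - [0,0,0]
  turn: [0,0,0]

```text
clock: 10.45
position: [564.2, -95.8, 82.9]
ee_rot: [0.817, -0.573, 0.052, -0.042]
contact_force: [0.8, 1.1, 0.3]
gripper_width: -0.1
```

```bash
python3 - <<'E'
from look import *
tip(); im,d=controls("wrist"); i2,_=controls("side")
cv2.imwrite("pics/w6.png",np.hstack([im[120:280,240:500].repeat(2,0).repeat(2,1)[:, :520],cv2.resize(i2[180:240,340:400],(270,320),interpolation=2)])[:,:,::-1])
E
```

```text
tcp [564.2 -95.8  82.9] tip [559.8 -98.3 113.6] tipbox -18.9 -30.4 zaxis [ 0.133  0.009 -0.991] F [0.8 1.1 0.3] 10.45
wrist rocker_front 0.67 [318.  50. 636.  98.] [[51.9, -118.4, 70.6], [58.1, -27.0, 193.5], [84.1, 111.8, 196.7]]
wrist rocker_front 0.6 [319. 220.  40.  55.] [[-26.1, -40.4, 60.1], [-9.8, -28.5, 62.3], [4.2, -17.4, 67.1]]
wrist light_top 0.83 [380. 220.  27.  25.] [[-20.1, -74.4, 59.0], [-11.9, -66.1, 63.8], [-4.3, -58.5, 65.2]]
wrist start_top 0.86 [432. 219.  33.  25.] [[-20.3, -107.9, 58.6], [-12.3, -99.8, 63.0], [-5.0, -92.4, 64.3]]
side start_top 0.36 [371. 192.  90.  95.] [[-67.1, -123.1, 5.5], [29.1, -46.8, 63.1], [89.6, 113.1, 200.2]]
```

View pics/w6.png

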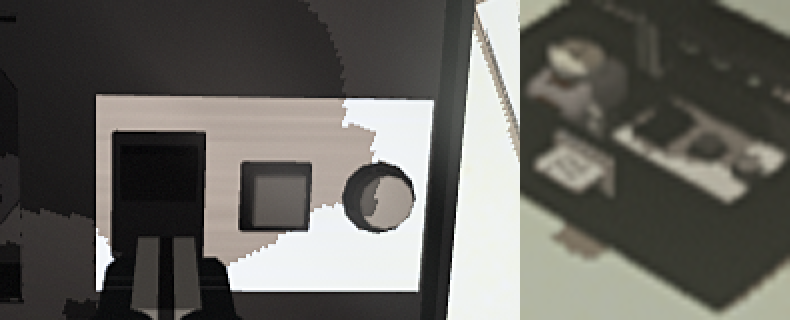

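```bash
python3 - <<'E'
from look import *
for n in ["wrist","side"]:
    im,d=eyes.get_image(n); c=cloud(n,d>0,d); o=c[:,:2]-O; a=o@u;b=o@v
    for lo in range(-28,9,4):
        k=(a>=lo)&(a<lo+4)&(b>-36)&(b<-25)&(c[:,2]<85); e=(a>=lo)&(a<lo+4)&(b>-53)&(b<-45)&(c[:,2]<85)
        print(n,lo,k.sum(),np.median(c[k,2]).round(1) if k.any() else '',"deck",np.median(c[e,2]).round(1) if e.any() else '')
E
```

```text
wrist -28 1 62.9 deck 60.7
wrist -24 103 64.7 deck 60.7
wrist -20 116 64.6 deck 60.7
wrist -16 113 64.6 deck 60.8
wrist -12 112 65.0 deck 60.7
wrist -8 102 66.4 deck 60.7
wrist -4 114 68.0 deck 60.7
wrist 0 116 69.4 deck 60.7
wrist 4 152 68.4 deck 60.8
wrist 8 123 62.7 deck 60.8
side -28 6 62.7 deck 63.0
side -24 3 64.7 deck 
side -20 2 65.4 deck 61.3
side -16 4 65.4 deck 60.1
side -12 2 68.0 deck 60.8
side -8 4 66.9 deck 64.2
side -4 5 67.5 deck 
side 0 5 68.7 deck 62.1
side 4 1 69.6 deck 65.1
side 8 0  deck
```

Rocker is on (front level at 64.6, rear raised to 69). Next: the start button.

Emit:
play_rows:
  offset:
    - [15,-31,0]
    - [13,-31,0]
    - [0,0,0]
  turn: [0,0,0]

```text
clock: 11.25
position: [589.6, -158.7, 76.4]
ee_rot: [0.818, -0.572, 0.047, -0.038]
contact_force: [-0.1, 0.8, -0.5]
gripper_width: -0.1
```

```bash
python3 -c "
from look import *
tip()
controls('wrist')"
```

```text
tcp [ 589.6 -158.7   76.4] tip [ 585.6 -161.2  107.1] tipbox -14.4 -98.2 zaxis [ 0.121  0.009 -0.993] F [-0.1  0.8 -0.5] 11.25
wrist rocker_front 0.7 [208. 226.  45.  56.] [[-27.1, -39.3, 63.2], [-10.3, -28.0, 65.2], [5.4, -16.5, 70.3]]
wrist rocker_front 0.45 [162. 310.  29.  41.] [[-81.7, -6.9, 53.9], [-54.9, -0.7, 72.6], [-49.7, 16.3, 81.8]]
wrist light_top 0.9 [273. 226.  25.  26.] [[-18.0, -73.0, 63.6], [-9.4, -65.1, 68.4], [-2.0, -57.1, 69.7]]
wrist start_top 0.94 [327. 226.  32.  20.] [[-15.6, -105.8, 65.4], [-8.9, -98.2, 68.6], [-2.2, -90.6, 70.0]]
```

Emit:
play_rows:
  offset:
    - [4,1,-15]
    - [1,0,-12]
    - [0,0,-5]
  turn: [0,0,0]

```text
clock: 11.75
position: [592.5, -152.6, 42.7]
ee_rot: [0.819, -0.57, 0.046, -0.039]
contact_force: [0.9, 0.2, 0.7]
gripper_width: -0.3
```

```bash
python3 -c "
from look import *
tip()"
```

```text
tcp [ 592.5 -152.6   42.7] tip [ 588.6 -155.1   73.5] tipbox -9.7 -93.4 zaxis [ 0.12   0.01  -0.993] F [0.9 0.2 0.7] 11.75
```

Emit:
play_rows:
  offset:
    - [1,-6,0]
    - [0,0,-4]
  turn: [0,0]

```text
clock: 11.95
position: [592.9, -158.4, 37.3]
ee_rot: [0.82, -0.569, 0.045, -0.038]
contact_force: [-0.8, -2.7, 3.4]
gripper_width: 0.1
```

```bash
python3 -c "
from look import *
tip()"
```

```text
tcp [ 592.9 -158.4   37.3] tip [ 589.1 -160.9   68. ] tipbox -11.1 -99.1 zaxis [ 0.117  0.01  -0.993] F [-0.8 -2.7  3.4] 11.95
```

Emit:
play_rows:
  offset:
    - [0,0,-4]
    - [0,0,-3]
  turn: [0,0]

```text
clock: 12.15
position: [593.2, -158.8, 36.2]
ee_rot: [0.821, -0.568, 0.046, -0.037]
contact_force: [-9.7, 4.9, 20.6]
gripper_width: -0.2
```

```bash
python3 -c "
from look import *
tip()"
```

```text
tcp [ 593.2 -158.8   36.2] tip [ 589.3 -161.3   67. ] tipbox -10.9 -99.5 zaxis [ 0.118  0.009 -0.993] F [-9.7  4.9 20.6] 12.15
```

Emit:
play_rows:
  offset:
    - [0,0,20]
    - [-5,0,45]
    - [-3,0,45]
    - [0,0,45]
    - [0,20,35]
    - [0,0,10]
  turn: [0,0,0,0,0,0]

```text
clock: 12.75
position: [582.6, -138.9, 243.7]
ee_rot: [0.82, -0.569, 0.046, -0.038]
contact_force: [0.0, -0.4, 0.4]
gripper_width: -0.3
```

```bash
python3 - <<'E'
from look import *
tip()
for n in ["side","scene"]:
    im,d=controls(n); c=cloud(n,d>0,d); o=c[:,:2]-O;a=o@u;b=o@v
    k=(a>40)&(a<100)&(abs(b)<115)&(c[:,2]>185)&(c[:,2]<215); print(n,np.percentile(np.c_[a,b,c[:,2]][k],[2,50,98],axis=0).round(1).tolist())
    k=(a>120)&(a<320)&(b>-150)&(b<110)&(c[:,2]>30)&(c[:,2]<230)
    print("behind",k.sum(),np.percentile(np.c_[a,b,c[:,2]][k],[1,10,50,90,99],axis=0).round(1).tolist())
E
```

```text
tcp [ 582.6 -138.9  243.7] tip [ 578.7 -141.4  274.5] tipbox -14.7 -77.3 zaxis [ 0.118  0.009 -0.993] F [ 0.  -0.4  0.4] 12.75
side rocker_front 0.6 [373. 203.   5.   4.] [[-24.6, -39.4, 63.0], [-6.8, -31.2, 67.0], [2.5, -18.3, 70.2]]
side rocker_front 0.19 [425. 278.  24.  41.] [[-211.7, -375.3, 5.1], [-200.1, -353.8, 53.9], [-181.8, -319.2, 103.8]]
side start_top 0.56 [424. 280.  22.  41.] [[-211.7, -374.9, 7.8], [-200.8, -354.2, 53.8], [-184.9, -322.1, 103.8]]
side [[51.5, -110.1, 188.2], [63.8, -6.8, 200.9], [82.1, 111.9, 204.1]]
behind 125 [[303.5, 3.3, 118.5], [305.8, 7.7, 134.0], [311.2, 19.6, 169.4], [317.4, 40.3, 199.0], [319.3, 48.8, 206.9]]
scene [[55.7, -110.1, 186.2], [75.1, 0.3, 200.4], [85.0, 110.3, 204.2]]
behind 107 [[306.4, 7.0, 137.3], [310.3, 10.4, 152.1], [315.9, 23.3, 186.5], [319.2, 41.2, 204.9], [319.9, 49.6, 208.4]]
```

Emit:
play_rows:
  offset:
    - [25,28,0]
    - [25,28,0]
    - [25,28,0]
    - [24,27,0]
    - [5,0,-15]
    - [0,0,0]
  turn: [0,0,0,0,0,0]

```text
clock: 13.75
position: [684.3, -27.1, 211.5]
ee_rot: [0.819, -0.573, 0.035, -0.029]
contact_force: [-1.2, 0.3, -0.8]
gripper_width: -0.0
```

```bash
python3 -c "
from look import *
tip()"
```

```text
tcp [684.3 -27.1 211.5] tip [681.2 -29.5 242.4] tipbox 118.2 -3.9 zaxis [ 0.091  0.007 -0.996] F [-1.2  0.3 -0.8] 13.75
```

Descend behind the lid to tip z ≈ 172.

Emit:
play_rows:
  offset:
    - [0,0,-30]
    - [0,0,-30]
    - [0,0,-10]
    - [0,0,0]
  turn: [0,0,0,0]

```text
clock: 14.15
position: [682.2, -30.7, 138.8]
ee_rot: [0.818, -0.574, 0.035, -0.028]
contact_force: [-0.2, 0.8, -0.4]
gripper_width: 0.3
```

```bash
python3 - <<'E'
from look import *
tip()
# path for tip-centre (contact = -x edge, 11 mm ahead) at r=105
for th in np.arange(1.48,-.01,-.148):
    s,c=np.sin(th),np.cos(th); print(round(th,2), "tip u",round(65-105*c+28*s+11,1),"z",round(70+105*s+28*c,1))
E
```

```text
tcp [682.2 -30.7 138.8] tip [679.2 -33.1 169.6] tipbox 115.1 -6.6 zaxis [ 0.089  0.005 -0.996] F [-0.2  0.8 -0.4] 14.15
1.48 tip u 94.4 z 177.1
1.33 tip u 78.4 z 178.6
1.18 tip u 62.3 z 177.8
1.04 tip u 46.6 z 174.6
0.89 tip u 31.5 z 169.1
0.74 tip u 17.3 z 161.5
0.59 tip u 4.5 z 151.8
0.44 tip u -6.8 z 140.4
0.3 tip u -16.3 z 127.4
0.15 tip u -23.7 z 113.2
0.0 tip u -29.0 z 98.0
```

Emit:
play_rows:
  offset:
    - [-13,-4,1]
    - [-13,-4,1]
    - [-13,-4,1]
    - [-13,-4,0]
  turn: [0,0,0,0]

```text
clock: 14.55
position: [634.4, -48.4, 147.5]
ee_rot: [0.817, -0.574, 0.041, -0.032]
contact_force: [2.2, 0.8, -0.2]
gripper_width: -0.2
```

```bash
python3 -c "
from look import *
tip()"
```

```text
tcp [634.4 -48.4 147.5] tip [631.  -50.8 178.3] tipbox 63.7 -8.0 zaxis [ 0.103  0.005 -0.995] F [ 2.2  0.8 -0.2] 14.55
```

Emit:
play_rows:
  offset:
    - [-12,-3,-2]
    - [-12,-3,-5]
    - [-11,-3,-7]
    - [-10,-2,-8]
  turn: [0,0,0,0]

```text
clock: 14.95
position: [597.2, -60.8, 138.1]
ee_rot: [0.817, -0.573, 0.052, -0.041]
contact_force: [1.5, 0.2, 2.3]
gripper_width: 0.0
```

```bash
python3 -c "
from look import *
tip()"
```

```text
tcp [597.2 -60.8 138.1] tip [592.8 -63.2 168.8] tipbox 23.6 -7.6 zaxis [ 0.132  0.007 -0.991] F [1.5 0.2 2.3] 14.95
```

Emit:
play_rows:
  offset:
    - [-11,-3,-12]
    - [-10,-2,-13]
    - [-10,-2,-14]
    - [-8,-2,-14]
  turn: [0,0,0,0]

```text
clock: 15.35
position: [566.5, -71.6, 98.9]
ee_rot: [0.817, -0.571, 0.065, -0.049]
contact_force: [-0.9, 0.2, 3.9]
gripper_width: 0.1
```

```bash
python3 -c "
from look import *
tip()"
```

```text
tcp [566.5 -71.6  98.9] tip [561.3 -74.  129.5] tipbox -9.7 -7.8 zaxis [ 0.162  0.007 -0.987] F [-0.9  0.2  3.9] 15.35
```

Emit:
play_rows:
  offset:
    - [-9,-2,-10]
    - [-8,-2,-10]
    - [-7,-2,-10]
    - [-3,0,-8]
  turn: [0,0,0,0]

```text
clock: 15.75
position: [550.4, -78.3, 73.9]
ee_rot: [0.816, -0.569, 0.077, -0.059]
contact_force: [-5.9, 0.0, 12.8]
gripper_width: -0.0
```

```bash
python3 -c "
from look import *
tip()"
```

```text
tcp [550.4 -78.3  73.9] tip [544.1 -80.8 104.2] tipbox -28.1 -8.8 zaxis [ 0.193  0.008 -0.981] F [-5.9  0.  12.8] 15.75
```

Emit:
play_rows:
  offset:
    - [-2,0,-6]
    - [-1,0,-5]
  turn: [0,0]

```text
clock: 15.95
position: [549.8, -78.9, 68.4]
ee_rot: [0.816, -0.569, 0.081, -0.061]
contact_force: [-9.8, 3.5, 20.9]
gripper_width: -0.1
```

```bash
python3 -c "
from look import *
tip()"
```

```text
tcp [549.8 -78.9  68.4] tip [543.3 -81.4  98.7] tipbox -29.1 -9.1 zaxis [ 0.201  0.008 -0.979] F [-9.8  3.5 20.9] 15.95
```

Emit:
play_rows:
  offset:
    - [-1,0,-5]
  turn: [0]

```text
clock: 16.05
position: [549.8, -79.0, 67.6]
ee_rot: [0.816, -0.568, 0.083, -0.062]
contact_force: [-14.7, 6.1, 31.7]
gripper_width: -0.0
```

Emit:
play_rows:
  offset:
    - [0,0,10]
    - [0,0,20]
    - [0,0,40]
    - [-30,-8,45]
    - [-40,-10,20]
    - [-40,-10,10]
    - [-20,0,0]
    - [0,0,0]
  turn: [0,0,0,0,0,0,0,0]

```text
clock: 16.85
position: [422.7, -109.2, 224.1]
ee_rot: [0.815, -0.568, 0.091, -0.067]
contact_force: [-0.2, -0.4, -0.3]
gripper_width: 0.5
```

```bash
python3 - <<'E'
from look import *
tip()
im,d=eyes.get_image("side"); i2,d2=eyes.get_image("scene"); controls("wrist")
for n,dd in (("side",d),("scene",d2)):
    c=cloud(n,dd>0,dd);o=c[:,:2]-O;a=o@u;b=o@v
    for lo in (-63,-50,-30,30,50):
        k=(a>lo)&(a<lo+10)&(abs(b)<105)&(c[:,2]>85)&(c[:,2]<130); print(n,lo,k.sum(),np.percentile(c[k,2],[50,95]).round(1) if k.any() else '')
cv2.imwrite("pics/f.png",np.hstack([cv2.resize(i2[100:330,150:500],(400,263)),cv2.resize(im[110:270,270:470],(400,320))[:263]])[:,:,::-1])
E
```

```text
tcp [ 422.7 -109.2  224.1] tip [ 415.5 -111.6  254.3] tipbox -159.9 3.0 zaxis [ 0.224  0.006 -0.974] F [-0.2 -0.4 -0.3] 16.85
wrist light_top 0.24 [154.  97.  74.  72.] [[-63.5, 146.7, 9.7], [-37.1, 171.9, 44.8], [-9.7, 205.5, 46.6]]
side -63 188 [ 97.6 101.3]
side -50 100 [ 99.  101.1]
side -30 112 [ 98.3 101.4]
side 30 98 [ 97.6 100.5]
side 50 87 [ 98.5 100.7]
scene -63 198 [ 99.1 101.7]
scene -50 215 [ 99.2 102.1]
scene -30 215 [ 98.2 100.6]
scene 30 238 [ 97.7 100.3]
scene 50 241 [ 98.4 101.4]
```

View pics/f.png

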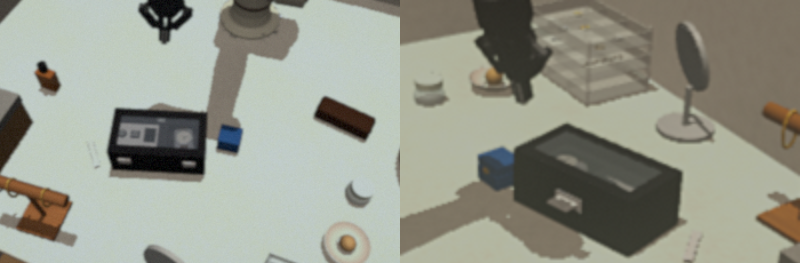

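Lid is level at 98 mm front and back and still down after release, with the arm clear and other items in place. Handing in.

```bash
python3 -c "
from bench import arm
print(arm.job_done(), arm.read_state()['clock'])"
```

```text
the job is handed in; nothing more can be done
the job is handed in; nothing more can be done
```

I ran the four steps in the order asked and handed the job in shortly after 17 s on the robot's clock (the limit is 58 s). No verdict is reported.

- **Latch:** my first press stopped short of the pad and the lid stayed shut. The cameras showed the real fingertips about 31 mm behind the reported TCP. I corrected for that, and the second press opened the lid fully.
- **Power:** the rocker is on. Depth readings showed its front half level at about 65 mm and its rear half raised to about 69 mm.
- **Start:** I pressed the round button with about 20 N (it needs 4 N), and the fingertip's lower edge reached about 66 mm, close to its 65 mm stop. I did not look for a running light or cushion motion, so the full press rests on force and position only.
- **Light button:** I did not see it move. The fingers stayed clear of it by my estimates, about 5 mm at the closest and about 10 mm at the press itself.
- **Lid:** I pushed it shut from behind. Both cameras then read it level at about 98 mm front and back, still down about 0.8 s after I let go, with the arm clear.
- **Other items:** none looked moved in the last picture, by eye only. I did not re-measure their positions.

**Forces and tilt:** the highest force reading I saw was about 50 N, when the rocker reached its end stop. That was the fingertips pressing, well under the 120 N wrist limit, but more than intended. The tool also drifted to about 13° of tilt over the run, which I allowed for in the later moves.

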